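# Line up the blue dyes by shade on the swatch row

### The arm

A 6-joint arm with a two-finger parallel gripper is mounted at the origin on the work surface. World frame = base frame: x ahead of the robot, y to its left, z up, the work surface at z = 0. Lengths are in mm, angles in degrees, forces in N, time in s.
With the tool pointing down it reaches from about 300 to 850 mm from the base axis. Payload 4.2 kg.
Tool frame: the origin (TCP) lies midway between the tips of the shut fingers; the grasp point (between the pads) lies pinch_z behind it (pinch_z is the distance from the TCP to the grasp point, in mm); z points along the fingers, y is the line along which they close (so a half turn about z gives the same grasp; the last joint's range is limited). The gripper opens to 91 mm and grips with 3 to 60 N. Pads are 32 mm wide; open, the fingers measure 118 mm over their backs; the gripper's body (76 mm by 178 mm) begins 60 mm behind the grasp point.
Start: joints at [67.552, 18.312, 89.639, -0, 72.044, -1.146], TCP at [208.897, 535.729, 213.976] pointing down, gripper open.
Joint ranges: [-177.97, 177.97], [-48.28, 115.42], [12.27, 149.76], [-77.06, 257.06], [2.81, 150.46], [-146.56, 146.56]. Speed limits (degrees/s): [147.25, 147.25, 180, 180, 180, 180].

### API

Orientations are given as [roll, pitch, yaw] about the fixed x, y, z axes, in that order (R = Rz(yaw) Ry(pitch) Rx(roll)).
In Python, from workcell import state, grab_frame, job_done, masks_of, landmark_of, pinch_z gives the robot as it stands. The module is installed in compiled form; this text tells all that it offers.
- The arm moves only by the tool move_arm, never from a script. Its argument "plan" is a list of rows, each an object of numbers: "x", "y", "z": the shift along the tool's x, y, z in mm; "rx", "ry", "rz": the turn, a rotation vector about the tool's x, y, z in rad. A call has 1 to 10 rows; each row shifts and turns the commanded pose from where the row before left it, along the tool's axes as they then stand; what a row does not reach is not made up. A row lasts 1/10 s, in which the tool goes at most 50 mm and 8.59 degrees, less where a joint would pass 70% of its speed; a pose out of reach is approached as far as the arm can. A call is refused whole if a number of a shift passes 50 or a number of a turn 0.15, either way. A call with a gripper value outside its range is refused whole. "grip" is the opening, from 0 (shut) to 1 (fully open), set as the call begins (left out, the last holds). The fingers move at their own pace and stop on an object; "squeeze" is the grip in N (left out, the last holds). Time passes only in rows, so rows that do not move let the fingers close. It gives the time, the measured TCP pose, the force, the opening and the grip force at its end, in the units of the state.
- state(): the state, without advancing time (a new reading comes with each control period).
- grab_frame(name): name is "side" or "top" or "wrist"; returns a dict with "img" (480x640x3 uint8, red, green, blue), "z_map" (480x640 float32, mm along the optical axis (not along the pixel's ray), 0 where there is no reading), "fx", "fy", "cx", "cy" (pixels), "rvec" (rotation vector, rad) and "tvec" (3), from world to camera coordinates, as OpenCV has them. Camera axes: x right, y down, z forward; pixel columns grow to the right and rows downward; lengths in mm; the calibration is good to about 2 mm. The wrist camera is an equidistant fisheye: a pixel r from the principal point sees the ray r / f radians off the axis. A picture is of the moment at which its call begins.
- job_done(): hands the job in; it is judged then, once.
Trained networks look in the newest picture that a camera, given by its name, has taken for a name from the list of things; names that differ only in an ending like _2 or _b are one class to them, and where a whole thing is asked for, a point or a joint stands for the part that bears it (a point fixed in the world has none). Each returns a list of dicts, best first, with "p" (0 to 1); they miss things now and then, are a little off and sometimes report something else, mostly with a low value. They report only what shows in the picture. A call takes as long as a camera call.
- masks_of(camera, label): "pixels" (480x640 bool, what is visible of it) and "box" ([centre column, centre row, width, height] in pixels, round what is visible of it).
- landmark_of(camera, label): "point" ([column, row] in pixels: a listed point, or the origin of a listed thing).
The state is a dict: "time_s": time; "qpos": joint angles; "qvel": joint speeds; "effort": joint torques, N m; "ee_pos": TCP position; "ee_rot": TCP orientation; "force": force on the tool from outside, world axes, zero at the start; "torque": the same for the moment, N m; "gripper_width": finger opening in mm; "gripper_force": force on a finger pad.
Only numpy, scipy, OpenCV 4.12 (cv2) and the standard library are available. Lean on these libraries where they do the work, as an engineer would, in place of code of your own. Each camera call takes 0.05 s, during which the arm holds its last target. There are 200 camera calls.

### The job

Line up the four blue dye bottles on the wooden board by shade, one standing upright in the middle of each grey pad, so that they run step by step from the lightest next to the white tile to the darkest next to the black tile. The red and gold dyes are not needed; do not let any of the four blues fall over.

Things in the scene. Friction and masses are not known exactly. Their poses are not given: they have to be found in the camera images.
- pale_blue: very pale blue, nearly white: the lightest; loose round bottle, 40 mm diameter up to 46 mm, shoulder to 24 mm at 52 mm, black cap 22 mm in diameter up to 68 mm with a dot of its colour on top; 50 to 100 g; starts upright on the table. Origin: centre of its underside, z up, yaw has no meaning. A red and a gold bottle of the same shape stand among them, not part of the job, axes 70 mm or more off.
- sky_blue: sky blue: second lightest; loose round bottle, 40 mm diameter up to 46 mm, shoulder to 24 mm at 52 mm, black cap 22 mm in diameter up to 68 mm with a dot of its colour on top; 50 to 100 g; starts upright on the table. Origin: centre of its underside, z up, yaw has no meaning. A red resin disc 12 mm high lies among them.
- royal_blue: royal blue: second darkest; loose round bottle, 40 mm diameter up to 46 mm, shoulder to 24 mm at 52 mm, black cap 22 mm in diameter up to 68 mm with a dot of its colour on top; 50 to 100 g; starts upright on the table. Origin: centre of its underside, z up, yaw has no meaning. Paper cups and a stick jar up to 140 mm high stand more than 0.3 m to either side, beyond x = 0.5.
- navy_blue: navy, nearly black: the darkest; loose round bottle, 40 mm diameter up to 46 mm, shoulder to 24 mm at 52 mm, black cap 22 mm in diameter up to 68 mm with a dot of its colour on top; 50 to 100 g; starts upright on the table. Origin: centre of its underside, z up, yaw has no meaning.
- pad_1: grey round pad, 50 mm diameter, 2 mm thick, right-hand (-y) end of the row as the robot sees it, fixed on a wooden board 70 x 390 x 14 mm. Origin: centre of its underside, 14 mm above the table; a bottle on it has its underside at z = 0.016. The pads lie in one straight row 75 mm apart; the pad's y axis runs along the row, x across it.
- pad_2: grey round pad, 50 mm diameter, 2 mm thick, second from the robot's right (-y), fixed on a wooden board 70 x 390 x 14 mm. Origin: centre of its underside, 14 mm above the table; a bottle on it has its underside at z = 0.016. The pads lie in one straight row 75 mm apart; the pad's y axis runs along the row, x across it.
- pad_3: grey round pad, 50 mm diameter, 2 mm thick, third from the robot's right (-y), fixed on a wooden board 70 x 390 x 14 mm. Origin: centre of its underside, 14 mm above the table; a bottle on it has its underside at z = 0.016. The pads lie in one straight row 75 mm apart; the pad's y axis runs along the row, x across it.
- pad_4: grey round pad, 50 mm diameter, 2 mm thick, left-hand (+y) end of the row as the robot sees it, fixed on a wooden board 70 x 390 x 14 mm. Origin: centre of its underside, 14 mm above the table; a bottle on it has its underside at z = 0.016. The pads lie in one straight row 75 mm apart; the pad's y axis runs along the row, x across it.
- white_tile: white tile, 50 mm across the row, 30 mm along it, 8 mm thick, fixed on the board at one end of the row (either end), 59.5 mm beyond the last pad's centre; the lightest bottle goes next to it. Origin: centre of its underside, 14 mm above the table.
- black_tile: black tile, 50 mm across the row, 30 mm along it, 8 mm thick, fixed on the board at one end of the row (either end), 59.5 mm beyond the last pad's centre; the darkest bottle goes next to it. Origin: centre of its underside, 14 mm above the table.

How it is judged (in metres and radians):
At the end, for the whole second after the job is handed in: Counted from the white tile to the black tile, the pads carry the very pale, sky, royal and navy blue bottles; each bottle's axis is within 12 mm of its pad's centre, its underside on the pad (within 4 mm of it in height), upright within 0.12 rad, released and at rest (((horizontal distance between white_tile and pad_1 below 0.09 m and horizontal distance between pale_blue and pad_1 below 0.012 m and horizontal distance between sky_blue and pad_2 below 0.012 m and horizontal distance between royal_blue and pad_3 below 0.012 m and horizontal distance between navy_blue and pad_4 below 0.012 m) or (horizontal distance between black_tile and pad_1 below 0.09 m and horizontal distance between navy_blue and pad_1 below 0.012 m and horizontal distance between royal_blue and pad_2 below 0.012 m and horizontal distance between sky_blue and pad_3 below 0.012 m and horizontal distance between pale_blue and pad_4 below 0.012 m)) and height (world z) of pale_blue between 0.013 and 0.02 m and angle between each of pale_blue, sky_blue, royal_blue, navy_blue's own z axis and vertical below 0.12 rad and linear speed of each of pale_blue, sky_blue, royal_blue, navy_blue below 0.02 m/s and contact force between each of pale_blue, sky_blue, royal_blue, navy_blue and the fingers below 0.05 N and height (world z) of sky_blue between 0.013 and 0.02 m and height (world z) of royal_blue between 0.013 and 0.02 m and height (world z) of navy_blue between 0.013 and 0.02 m); the robot touches nothing.
It fails at once if the pale blue bottle falls over (leans more than 0.8 rad) (angle between pale_blue's own z axis and vertical above 0.8 rad).
It fails at once if the sky blue bottle falls over (leans more than 0.8 rad) (angle between sky_blue's own z axis and vertical above 0.8 rad).
It fails at once if the royal blue bottle falls over (leans more than 0.8 rad) (angle between royal_blue's own z axis and vertical above 0.8 rad).
It fails at once if the navy blue bottle falls over (leans more than 0.8 rad) (angle between navy_blue's own z axis and vertical above 0.8 rad).
It also fails if it takes over 90 s, if anything falls off the work surface, if the arm or the gripper's body presses on something with over 40 N, if the wrist force passes 120 N, or if a joint passes its speed limit or range.

## Working session

There is one attempt and no reset: what is moved stays moved. The work goes in short steps, Python scripts to look and compute and a tool call to move; the robot and the scene stay as the last step left them, time stands still between calls to the robot, and variables do not carry over. Pictures are saved under pics/ and viewed, at most 14 in all, crops included, and the job is handed in when it is done.

Besides the shell and the picture viewer there is one more tool, called after "Emit:" in YAML: its name, and indented under it one key for each argument. move_arm: Moves the arm, as the interface text tells. Its arguments: {"type":"object","properties":{"plan":{"type":"array","items":{"type":"object","properties":{"x":{"type":"number"},"y":{"type":"number"},"z":{"type":"number"},"rx":{"type":"number"},"ry":{"type":"number"},"rz":{"type":"number"}}}},"grip":{"type":"number"},"squeeze":{"type":"number"}},"required":["plan"]}

```bash
mkdir -p pics; cat > h.py <<'E'
import numpy as np, cv2
from workcell import *
def pts(f):
    R=cv2.Rodrigues(np.array(f["rvec"],float))[0]; t=np.array(f["tvec"],float).ravel()
    v,u=np.mgrid[0:480,0:640]; z=f["z_map"]
    P=np.stack([(u-f["cx"])/f["fx"]*z,(v-f["cy"])/f["fy"]*z,z],-1)
    W=(P-t)@R; W[z==0]=np.nan
    return W
def save(f,n): cv2.imwrite("pics/"+n,f["img"][:,:,::-1])
E
python3 - <<'E'
from h import *
s=state(); print(s, pinch_z)
f=grab_frame("top"); save(f,"top1.png"); W=pts(f)
for n in ["pale_blue","sky_blue","royal_blue","navy_blue","pad_1","white_tile","black_tile"]:
    for m in masks_of("top",n)[:5]:
        P=W[m["pixels"]]; P=P[~np.isnan(P[:,0])]
        zt=np.percentile(P[:,2],95); Q=P[abs(P[:,2]-zt)<4]
        print(n,round(m["p"],2),np.round(m["box"]),np.round(zt,1),np.round((Q.min(0)+Q.max(0))/2,1),np.round(np.ptp(Q,0)),np.median(f["img"][m["pixels"]],0))
E
```

```text
{'time_s': 0.0, 'qpos': array([ 6.75511870e+01,  1.83509324e+01,  8.97069339e+01, -3.76163419e-03,
        7.20440425e+01, -1.14554173e+00]), 'qvel': array([-0.01080024, -0.05593604, -0.07237302,  0.04394634, -0.00967245,
        0.13938092]), 'effort': array([ 1.56614289e-03, -4.12466741e+01, -2.31978035e+01,  7.27002695e-02,
        4.56323905e-02, -1.74140341e-04]), 'ee_pos': array([208.71928197, 535.22995866, 213.12381653]), 'ee_rot': array([-1.79898040e+02,  1.53826166e-03,  1.58697893e+02]), 'force': array([ 0.17369109, -0.24312455,  0.68820626]), 'torque': array([-0.00382112, -0.0683847 , -0.00583761]), 'gripper_force': 0.0, 'gripper_width': 90.98925182646313} 18.8
pale_blue 0.79 [384. 266.  18.  23.] 70.3 [ 490.  -103.2   69.5] [20. 20.  6.] [121. 136. 138.]
sky_blue 0.75 [385. 269.  22.  25.] 70.2 [ 490.  -103.2   69.4] [20. 20.  6.] [120. 135. 136.]
sky_blue 0.7 [155. 288.  28.  26.] 70.1 [446.9 294.6  69.7] [20. 23.  7.] [58. 83. 98.]
royal_blue 0.79 [487. 271.  28.  20.] 69.9 [ 490.6 -283.5   69.5] [20. 21.  7.] [ 37.  51. 107.]
navy_blue 0.58 [262. 287.  29.  25.] 70.3 [454.1 106.7  69.7] [20. 21.  7.] [41. 42. 46.]
pad_1 0.85 [330. 188.  31.  27.] 18.3 [630.6  -8.7  17.3] [48. 49.  6.] [99. 98. 96.]
pad_1 0.76 [292. 185.  27.  22.] 18.3 [641.7  64.6  17.4] [50. 47.  6.] [98. 97. 96.]
pad_1 0.75 [248. 177.  21.  30.] 18.5 [650.7 138.3  17.5] [48. 46.  6.] [97. 96. 95.]
pad_1 0.61 [370. 194.  28.  26.] 18.5 [621.5 -83.5  18. ] [46. 47.  7.] [99. 97. 97.]
white_tile 0.73 [216. 173.  26.  29.] 24.3 [658.4 197.2  23.7] [52. 33.  7.] [147. 150. 149.]
black_tile 0.81 [405. 200.  21.  28.] 24.3 [ 612.9 -142.1   23.9] [51. 33.  7.] [45. 45. 43.]
```

View pics/top1.png

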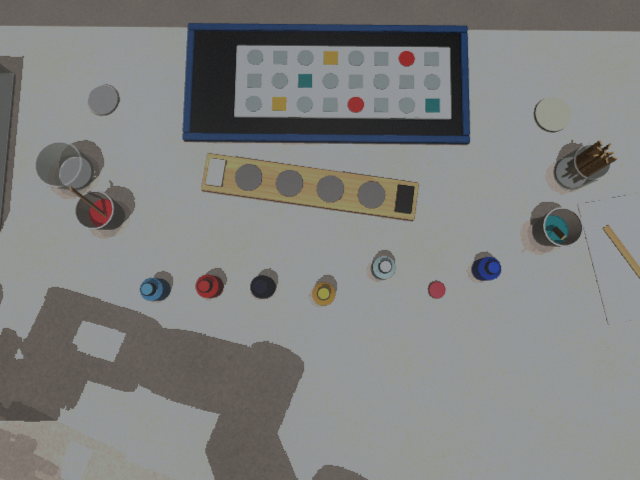

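The top view shows the board from the white tile at (215,173) to the black tile at (405,200), so white is on the +y side. The bottles are sky (153,289), red (208,286), navy (263,287), gold (324,293), pale (384,267) and royal (487,269), and these match the networks' detections. The measured pad spacing is about 75 mm. That gives navy→pad_1, royal→pad_2, sky→pad_3 and pale→pad_4. I'll turn the tool to yaw 82.4° so that tool x runs along the row.

Emit:
move_arm:
  plan:
    - {"rz": 0.148}
    - {"rz": 0.148}
    - {"rz": 0.148}
    - {"rz": 0.148}
    - {"rz": 0.148}
    - {"rz": 0.148}
    - {"rz": 0.148}
    - {"rz": 0.148}
    - {"rz": 0.148}
    - {}
  grip: 1

```text
schema error: expected keys x, y, z, rx, ry, rz
```

Emit:
move_arm:
  plan:
    - {"x": -20,"y": 27,"z": 11}
    - {"x": -21,"y": 27,"z": 11}
    - {"x": -21,"y": 27,"z": 11}
    - {"x": -21,"y": 27,"z": 11}
    - {"x": -21,"y": 27,"z": 11}
    - {"x": -21,"y": 27,"z": 11}
    - {"x": -21,"y": 27,"z": 11}
    - {"x": -21,"y": 27,"z": 11}
    - {"x": -21,"y": 27,"z": 11}
    - {"x": -20,"y": 25,"z": 11}

```text
schema error: expected keys x, y, z, rx, ry, rz
```

Emit:
move_arm:
  plan:
    - {}
    - {}

```text
schema error: expected keys x, y, z, rx, ry, rz
```

Emit:
move_arm:
  plan:
    - {"x": 0,"y": 0,"z": 0,"rx": 0,"ry": 0,"rz": 0.148}
    - {"x": 0,"y": 0,"z": 0,"rx": 0,"ry": 0,"rz": 0.148}
    - {"x": 0,"y": 0,"z": 0,"rx": 0,"ry": 0,"rz": 0.148}
    - {"x": 0,"y": 0,"z": 0,"rx": 0,"ry": 0,"rz": 0.148}
    - {"x": 0,"y": 0,"z": 0,"rx": 0,"ry": 0,"rz": 0.148}
    - {"x": 0,"y": 0,"z": 0,"rx": 0,"ry": 0,"rz": 0.148}
    - {"x": 0,"y": 0,"z": 0,"rx": 0,"ry": 0,"rz": 0.148}
    - {"x": 0,"y": 0,"z": 0,"rx": 0,"ry": 0,"rz": 0.148}
    - {"x": 0,"y": 0,"z": 0,"rx": 0,"ry": 0,"rz": 0.148}
    - {"x": 0,"y": 0,"z": 0,"rx": 0,"ry": 0,"rz": 0}
  grip: 1

```text
time_s: 1.4
ee_pos: [208.9, 535.7, 214.0]
ee_rot: [180.0, -0.0, 82.4]
force: [-0.3, 1.0, -0.6]
gripper_width: 91.3
gripper_force: 0.0
```

Emit:
move_arm:
  plan:
    - {"x": -20,"y": 27,"z": 11,"rx": 0,"ry": 0,"rz": 0}
    - {"x": -21,"y": 27,"z": 11,"rx": 0,"ry": 0,"rz": 0}
    - {"x": -21,"y": 27,"z": 11,"rx": 0,"ry": 0,"rz": 0}
    - {"x": -21,"y": 27,"z": 11,"rx": 0,"ry": 0,"rz": 0}
    - {"x": -21,"y": 27,"z": 11,"rx": 0,"ry": 0,"rz": 0}
    - {"x": -21,"y": 27,"z": 11,"rx": 0,"ry": 0,"rz": 0}
    - {"x": -21,"y": 27,"z": 11,"rx": 0,"ry": 0,"rz": 0}
    - {"x": -21,"y": 27,"z": 11,"rx": 0,"ry": 0,"rz": 0}
    - {"x": -21,"y": 27,"z": 11,"rx": 0,"ry": 0,"rz": 0}
    - {"x": -20,"y": 25,"z": 11,"rx": 0,"ry": 0,"rz": 0}

```text
time_s: 2.4
ee_pos: [448.0, 292.9, 103.7]
ee_rot: [180.0, -0.0, 82.6]
force: [-0.3, -0.1, -0.2]
gripper_width: 91.1
gripper_force: 0.0
```

Emit:
move_arm:
  plan:
    - {"x": 0,"y": 0,"z": 0,"rx": 0,"ry": 0,"rz": 0}
    - {"x": 0,"y": 0,"z": 0,"rx": 0,"ry": 0,"rz": 0}

```text
time_s: 2.6
ee_pos: [447.1, 293.7, 103.8]
ee_rot: [-180.0, -0.0, 82.4]
force: [-1.1, 0.1, 0.2]
gripper_width: 91.1
gripper_force: 0.0
```

Emit:
move_arm:
  plan:
    - {"x": 1,"y": 0,"z": 15,"rx": 0,"ry": 0,"rz": 0}
    - {"x": 0,"y": 0,"z": 20,"rx": 0,"ry": 0,"rz": 0}
    - {"x": 0,"y": 0,"z": 20,"rx": 0,"ry": 0,"rz": 0}
    - {"x": 0,"y": 0,"z": 20,"rx": 0,"ry": 0,"rz": 0}
    - {"x": 0,"y": 0,"z": 16,"rx": 0,"ry": 0,"rz": 0}
    - {"x": 0,"y": 0,"z": 0,"rx": 0,"ry": 0,"rz": 0}

```text
time_s: 3.2
ee_pos: [445.1, 295.4, 11.6]
ee_rot: [-179.8, 0.1, 82.6]
force: [0.1, -0.2, -0.0]
gripper_width: 90.9
gripper_force: 0.0
```

Emit:
move_arm:
  plan:
    - {"x": 0,"y": 0,"z": 0,"rx": 0,"ry": 0,"rz": 0}
    - {"x": 0,"y": 0,"z": 0,"rx": 0,"ry": 0,"rz": 0}
    - {"x": 0,"y": 0,"z": 0,"rx": 0,"ry": 0,"rz": 0}
    - {"x": 0,"y": 0,"z": 0,"rx": 0,"ry": 0,"rz": 0}
    - {"x": 0,"y": 0,"z": 0,"rx": 0,"ry": 0,"rz": 0}
    - {"x": 0,"y": 0,"z": 0,"rx": 0,"ry": 0,"rz": 0}
    - {"x": 0,"y": 0,"z": 0,"rx": 0,"ry": 0,"rz": 0}
    - {"x": 0,"y": 0,"z": 0,"rx": 0,"ry": 0,"rz": 0}
  grip: 0
  squeeze: 15

```text
time_s: 4.0
ee_pos: [447.2, 295.0, 13.1]
ee_rot: [180.0, -0.0, 82.4]
force: [0.7, -0.4, 0.6]
gripper_width: 39.5
gripper_force: 15.0
```

Emit:
move_arm:
  plan:
    - {"x": 0,"y": 0,"z": -5,"rx": 0,"ry": 0,"rz": 0}
    - {"x": 0,"y": 0,"z": -15,"rx": 0,"ry": 0,"rz": 0}
    - {"x": 0,"y": 0,"z": -25,"rx": 0,"ry": 0,"rz": 0}
    - {"x": 0,"y": 0,"z": -25,"rx": 0,"ry": 0,"rz": 0}
    - {"x": 0,"y": 0,"z": -25,"rx": 0,"ry": 0,"rz": 0}
    - {"x": 0,"y": 0,"z": -15,"rx": 0,"ry": 0,"rz": 0}

```text
time_s: 4.6
ee_pos: [447.6, 295.4, 125.1]
ee_rot: [179.9, -0.1, 82.4]
force: [-0.5, 0.1, -0.2]
gripper_width: 39.6
gripper_force: 15.0
```

Emit:
move_arm:
  plan:
    - {"x": -8,"y": 9,"z": 0,"rx": 0,"ry": 0,"rz": 0}
    - {"x": -16,"y": 18,"z": 0,"rx": 0,"ry": 0,"rz": 0}
    - {"x": -24,"y": 26,"z": 0,"rx": 0,"ry": 0,"rz": 0}
    - {"x": -26,"y": 29,"z": 0,"rx": 0,"ry": 0,"rz": 0}
    - {"x": -27,"y": 30,"z": 0,"rx": 0,"ry": 0,"rz": 0}
    - {"x": -27,"y": 29,"z": 0,"rx": 0,"ry": 0,"rz": 0}
    - {"x": -26,"y": 28,"z": 0,"rx": 0,"ry": 0,"rz": 0}
    - {"x": -24,"y": 26,"z": 0,"rx": 0,"ry": 0,"rz": 0}
    - {"x": -16,"y": 18,"z": 0,"rx": 0,"ry": 0,"rz": 0}
    - {"x": -8,"y": 9,"z": 0,"rx": 0,"ry": 0,"rz": 0}

```text
time_s: 5.6
ee_pos: [641.1, 62.6, 121.3]
ee_rot: [-179.9, 0.1, 82.2]
force: [0.5, 0.8, -1.1]
gripper_width: 39.1
gripper_force: 15.0
```

Emit:
move_arm:
  plan:
    - {"x": 0,"y": 0,"z": 0,"rx": 0,"ry": 0,"rz": 0}
    - {"x": 0,"y": 0,"z": 10,"rx": 0,"ry": 0,"rz": 0}
    - {"x": 0,"y": 0,"z": 20,"rx": 0,"ry": 0,"rz": 0}
    - {"x": 0,"y": 0,"z": 20,"rx": 0,"ry": 0,"rz": 0}
    - {"x": 0,"y": 0,"z": 20,"rx": 0,"ry": 0,"rz": 0}
    - {"x": 0,"y": 0,"z": 10,"rx": 0,"ry": 0,"rz": 0}
    - {"x": 0,"y": 0,"z": 0,"rx": 0,"ry": 0,"rz": 0}

```text
time_s: 6.3
ee_pos: [638.3, 66.2, 41.0]
ee_rot: [-179.8, 0.0, 82.5]
force: [0.0, 0.7, -0.3]
gripper_width: 39.5
gripper_force: 15.0
```

```bash
cat > look.py <<'E'
from h import *
import sys
f=grab_frame("side"); 
save(f,sys.argv[1]+"_s.png")
a=cv2.imread("pics/"+sys.argv[1]+"_s.png")
print(np.round(state()["ee_pos"],1))
E
python3 look.py p3
```

```text
[639.5  66.2  42.4]
```

View pics/p3_s.png

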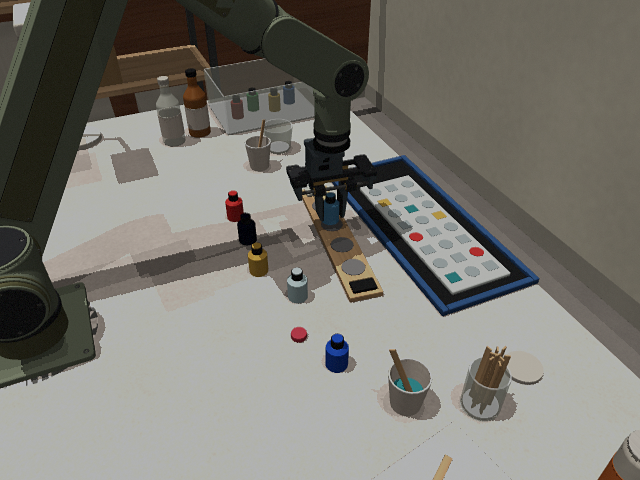

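The side view shows the sky bottle held upright at about (331,210), just above the third pad. It isn't touching anything. I'll lower it and release it.

Emit:
move_arm:
  plan:
    - {"x": 0,"y": 0,"z": 5,"rx": 0,"ry": 0,"rz": 0}
    - {"x": 0,"y": 0,"z": 5,"rx": 0,"ry": 0,"rz": 0}
    - {"x": 0,"y": 0,"z": 2,"rx": 0,"ry": 0,"rz": 0}
    - {"x": 0,"y": 0,"z": 2,"rx": 0,"ry": 0,"rz": 0}
    - {"x": 0,"y": 0,"z": 0,"rx": 0,"ry": 0,"rz": 0}
    - {"x": 0,"y": 0,"z": 0,"rx": 0,"ry": 0,"rz": 0}
    - {"x": 0,"y": 0,"z": 0,"rx": 0,"ry": 0,"rz": 0}

```text
time_s: 7.05
ee_pos: [640.5, 65.3, 29.1]
ee_rot: [180.0, -0.0, 82.4]
force: [-0.1, -0.2, -0.2]
gripper_width: 40.0
gripper_force: 15.0
```

Emit:
move_arm:
  plan:
    - {"x": 0,"y": 0,"z": 0,"rx": 0,"ry": 0,"rz": 0}
    - {"x": 0,"y": 0,"z": 0,"rx": 0,"ry": 0,"rz": 0}
    - {"x": 0,"y": 0,"z": 0,"rx": 0,"ry": 0,"rz": 0}
    - {"x": 0,"y": 0,"z": 0,"rx": 0,"ry": 0,"rz": 0}
    - {"x": 0,"y": 0,"z": 0,"rx": 0,"ry": 0,"rz": 0}
    - {"x": 0,"y": 0,"z": 0,"rx": 0,"ry": 0,"rz": 0}
  grip: 1

```text
time_s: 7.65
ee_pos: [640.3, 65.4, 28.9]
ee_rot: [180.0, -0.0, 82.4]
force: [-0.7, 0.1, -0.9]
gripper_width: 84.5
gripper_force: 0.0
```

Emit:
move_arm:
  plan:
    - {"x": 0,"y": 0,"z": -10,"rx": 0,"ry": 0,"rz": 0}
    - {"x": 0,"y": 0,"z": -20,"rx": 0,"ry": 0,"rz": 0}
    - {"x": 0,"y": 0,"z": -25,"rx": 0,"ry": 0,"rz": 0}
    - {"x": 0,"y": 0,"z": -25,"rx": 0,"ry": 0,"rz": 0}
    - {"x": 0,"y": 0,"z": -20,"rx": 0,"ry": 0,"rz": 0}
    - {"x": 0,"y": 0,"z": 0,"rx": 0,"ry": 0,"rz": 0}
    - {"x": 0,"y": 0,"z": 0,"rx": 0,"ry": 0,"rz": 0}

```text
time_s: 8.35
ee_pos: [640.3, 65.4, 129.2]
ee_rot: [180.0, -0.0, 82.4]
force: [0.1, -0.4, -0.3]
gripper_width: 91.5
gripper_force: 0.0
```

Emit:
move_arm:
  plan:
    - {"x": 2,"y": -12,"z": 2,"rx": 0,"ry": 0,"rz": 0}
    - {"x": 2,"y": -25,"z": 2,"rx": 0,"ry": 0,"rz": 0}
    - {"x": 2,"y": -30,"z": 2,"rx": 0,"ry": 0,"rz": 0}
    - {"x": 2,"y": -32,"z": 2,"rx": 0,"ry": 0,"rz": 0}
    - {"x": 2,"y": -32,"z": 2,"rx": 0,"ry": 0,"rz": 0}
    - {"x": 2,"y": -28,"z": 2,"rx": 0,"ry": 0,"rz": 0}
    - {"x": 2,"y": -20,"z": 2,"rx": 0,"ry": 0,"rz": 0}
    - {"x": 2,"y": -11,"z": 2,"rx": 0,"ry": 0,"rz": 0}
    - {"x": 0,"y": 0,"z": 0,"rx": 0,"ry": 0,"rz": 0}
    - {"x": 0,"y": 0,"z": 0,"rx": 0,"ry": 0,"rz": 0}

```text
time_s: 9.35
ee_pos: [454.9, 106.5, 112.7]
ee_rot: [180.0, -0.0, 82.4]
force: [1.2, -0.3, 0.7]
gripper_width: 91.3
gripper_force: 0.0
```

```bash
python3 - <<'E'
from h import *
f=grab_frame("wrist"); save(f,"w_navy.png"); print(f["fx"],f["cx"],f["cy"],np.round(state()["ee_pos"],1))
E
```

```text
371.64829954431775 321.5887206532676 233.97354347912724 [455.3 106.4 112.9]
```

View pics/w_navy.png

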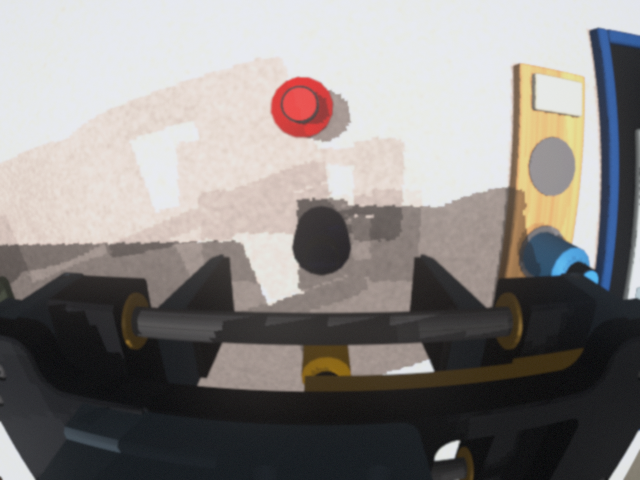

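The wrist view shows the navy bottle at (321,240), centred between the fingers. The sky bottle is standing on its pad at (555,250). I'll go down and grasp.

Emit:
move_arm:
  plan:
    - {"x": 0,"y": 0,"z": 15,"rx": 0,"ry": 0,"rz": 0}
    - {"x": 0,"y": 0,"z": 25,"rx": 0,"ry": 0,"rz": 0}
    - {"x": 0,"y": 0,"z": 25,"rx": 0,"ry": 0,"rz": 0}
    - {"x": 0,"y": 0,"z": 20,"rx": 0,"ry": 0,"rz": 0}
    - {"x": 0,"y": 0,"z": 15,"rx": 0,"ry": 0,"rz": 0}
    - {"x": 0,"y": 0,"z": 0,"rx": 0,"ry": 0,"rz": 0}

```text
time_s: 10.0
ee_pos: [453.8, 106.0, 11.1]
ee_rot: [-179.8, 0.1, 82.4]
force: [0.5, -0.0, 0.7]
gripper_width: 90.9
gripper_force: 0.0
```

Emit:
move_arm:
  plan:
    - {"x": 0,"y": 0,"z": 0,"rx": 0,"ry": 0,"rz": 0}
    - {"x": 0,"y": 0,"z": 0,"rx": 0,"ry": 0,"rz": 0}
    - {"x": 0,"y": 0,"z": 0,"rx": 0,"ry": 0,"rz": 0}
    - {"x": 0,"y": 0,"z": 0,"rx": 0,"ry": 0,"rz": 0}
    - {"x": 0,"y": 0,"z": 0,"rx": 0,"ry": 0,"rz": 0}
    - {"x": 0,"y": 0,"z": 0,"rx": 0,"ry": 0,"rz": 0}
    - {"x": 0,"y": 0,"z": 0,"rx": 0,"ry": 0,"rz": 0}
    - {"x": 0,"y": 0,"z": 0,"rx": 0,"ry": 0,"rz": 0}
  grip: 0
  squeeze: 15

```text
time_s: 10.8
ee_pos: [454.2, 106.5, 13.1]
ee_rot: [180.0, -0.0, 82.4]
force: [-0.0, 0.4, 1.8]
gripper_width: 39.8
gripper_force: 15.0
```

Emit:
move_arm:
  plan:
    - {"x": 0,"y": 0,"z": -5,"rx": 0,"ry": 0,"rz": 0}
    - {"x": 0,"y": 0,"z": -15,"rx": 0,"ry": 0,"rz": 0}
    - {"x": 0,"y": 0,"z": -25,"rx": 0,"ry": 0,"rz": 0}
    - {"x": 0,"y": 0,"z": -25,"rx": 0,"ry": 0,"rz": 0}
    - {"x": 0,"y": 0,"z": -25,"rx": 0,"ry": 0,"rz": 0}
    - {"x": 0,"y": 0,"z": -15,"rx": 0,"ry": 0,"rz": 0}
    - {"x": 0,"y": 0,"z": 0,"rx": 0,"ry": 0,"rz": 0}

```text
time_s: 11.5
ee_pos: [455.5, 106.7, 125.1]
ee_rot: [179.7, -0.1, 82.4]
force: [0.4, 0.5, -1.1]
gripper_width: 39.7
gripper_force: 15.0
```

Emit:
move_arm:
  plan:
    - {"x": -7,"y": 8,"z": 0,"rx": 0,"ry": 0,"rz": 0}
    - {"x": -13,"y": 15,"z": 0,"rx": 0,"ry": 0,"rz": 0}
    - {"x": -19,"y": 22,"z": 0,"rx": 0,"ry": 0,"rz": 0}
    - {"x": -22,"y": 25,"z": 0,"rx": 0,"ry": 0,"rz": 0}
    - {"x": -23,"y": 26,"z": 0,"rx": 0,"ry": 0,"rz": 0}
    - {"x": -22,"y": 25,"z": 0,"rx": 0,"ry": 0,"rz": 0}
    - {"x": -21,"y": 24,"z": 0,"rx": 0,"ry": 0,"rz": 0}
    - {"x": -19,"y": 22,"z": 0,"rx": 0,"ry": 0,"rz": 0}
    - {"x": -13,"y": 15,"z": 0,"rx": 0,"ry": 0,"rz": 0}
    - {"x": -7,"y": 8,"z": 0,"rx": 0,"ry": 0,"rz": 0}

```text
time_s: 12.5
ee_pos: [620.8, -85.4, 120.8]
ee_rot: [-179.8, 0.0, 82.3]
force: [-0.4, 0.1, -1.0]
gripper_width: 39.4
gripper_force: 15.0
```

Emit:
move_arm:
  plan:
    - {"x": 0,"y": 0,"z": 0,"rx": 0,"ry": 0,"rz": 0}
    - {"x": 0,"y": 0,"z": 10,"rx": 0,"ry": 0,"rz": 0}
    - {"x": 0,"y": 0,"z": 20,"rx": 0,"ry": 0,"rz": 0}
    - {"x": 0,"y": 0,"z": 20,"rx": 0,"ry": 0,"rz": 0}
    - {"x": 0,"y": 0,"z": 20,"rx": 0,"ry": 0,"rz": 0}
    - {"x": 0,"y": 0,"z": 10,"rx": 0,"ry": 0,"rz": 0}
    - {"x": 0,"y": 0,"z": 0,"rx": 0,"ry": 0,"rz": 0}
    - {"x": 0,"y": 0,"z": 0,"rx": 0,"ry": 0,"rz": 0}

```text
time_s: 13.3
ee_pos: [620.5, -82.9, 43.3]
ee_rot: [180.0, -0.0, 82.4]
force: [-0.4, -0.1, -0.2]
gripper_width: 39.7
gripper_force: 15.0
```

Emit:
move_arm:
  plan:
    - {"x": 0,"y": 0,"z": 5,"rx": 0,"ry": 0,"rz": 0}
    - {"x": 0,"y": 0,"z": 5,"rx": 0,"ry": 0,"rz": 0}
    - {"x": 0,"y": 0,"z": 2,"rx": 0,"ry": 0,"rz": 0}
    - {"x": 0,"y": 0,"z": 2,"rx": 0,"ry": 0,"rz": 0}
    - {"x": 0,"y": 0,"z": 0,"rx": 0,"ry": 0,"rz": 0}
    - {"x": 0,"y": 0,"z": 0,"rx": 0,"ry": 0,"rz": 0}
    - {"x": 0,"y": 0,"z": 0,"rx": 0,"ry": 0,"rz": 0}

```text
time_s: 14.0
ee_pos: [620.6, -83.4, 29.2]
ee_rot: [180.0, -0.0, 82.4]
force: [-0.2, -0.3, 0.7]
gripper_width: 39.5
gripper_force: 15.0
```

Emit:
move_arm:
  plan:
    - {"x": 0,"y": 0,"z": 0,"rx": 0,"ry": 0,"rz": 0}
    - {"x": 0,"y": 0,"z": 0,"rx": 0,"ry": 0,"rz": 0}
    - {"x": 0,"y": 0,"z": 0,"rx": 0,"ry": 0,"rz": 0}
    - {"x": 0,"y": 0,"z": 0,"rx": 0,"ry": 0,"rz": 0}
    - {"x": 0,"y": 0,"z": 0,"rx": 0,"ry": 0,"rz": 0}
    - {"x": 0,"y": 0,"z": 0,"rx": 0,"ry": 0,"rz": 0}
  grip: 1

```text
time_s: 14.6
ee_pos: [620.5, -83.3, 28.9]
ee_rot: [180.0, -0.0, 82.4]
force: [-0.1, 0.2, -0.1]
gripper_width: 85.3
gripper_force: 0.0
```

Emit:
move_arm:
  plan:
    - {"x": 0,"y": 0,"z": -10,"rx": 0,"ry": 0,"rz": 0}
    - {"x": 0,"y": 0,"z": -20,"rx": 0,"ry": 0,"rz": 0}
    - {"x": 0,"y": 0,"z": -25,"rx": 0,"ry": 0,"rz": 0}
    - {"x": 0,"y": 0,"z": -25,"rx": 0,"ry": 0,"rz": 0}
    - {"x": 0,"y": 0,"z": -20,"rx": 0,"ry": 0,"rz": 0}
    - {"x": 0,"y": 0,"z": 0,"rx": 0,"ry": 0,"rz": 0}
    - {"x": 0,"y": 0,"z": 0,"rx": 0,"ry": 0,"rz": 0}

```text
time_s: 15.3
ee_pos: [620.4, -83.3, 129.2]
ee_rot: [180.0, -0.0, 82.4]
force: [-0.3, -0.1, -0.4]
gripper_width: 91.3
gripper_force: 0.0
```

Emit:
move_arm:
  plan:
    - {"x": -2,"y": -8,"z": 2,"rx": 0,"ry": 0,"rz": 0}
    - {"x": -5,"y": -16,"z": 2,"rx": 0,"ry": 0,"rz": 0}
    - {"x": -6,"y": -20,"z": 2,"rx": 0,"ry": 0,"rz": 0}
    - {"x": -6,"y": -22,"z": 2,"rx": 0,"ry": 0,"rz": 0}
    - {"x": -6,"y": -22,"z": 2,"rx": 0,"ry": 0,"rz": 0}
    - {"x": -5,"y": -18,"z": 2,"rx": 0,"ry": 0,"rz": 0}
    - {"x": -4,"y": -13,"z": 2,"rx": 0,"ry": 0,"rz": 0}
    - {"x": -3,"y": -8,"z": 2,"rx": 0,"ry": 0,"rz": 0}
    - {"x": 0,"y": 0,"z": 0,"rx": 0,"ry": 0,"rz": 0}
    - {"x": 0,"y": 0,"z": 0,"rx": 0,"ry": 0,"rz": 0}

```text
time_s: 16.3
ee_pos: [489.9, -103.2, 112.6]
ee_rot: [-180.0, -0.0, 82.4]
force: [-0.2, 0.4, 0.7]
gripper_width: 91.1
gripper_force: 0.0
```

```bash
python3 - <<'E'
from h import *
f=grab_frame("wrist"); save(f,"w_pale.png"); print(np.round(state()["ee_pos"],1))
E
```

```text
[ 490.3 -103.2  112.8]
```

View pics/w_pale.png

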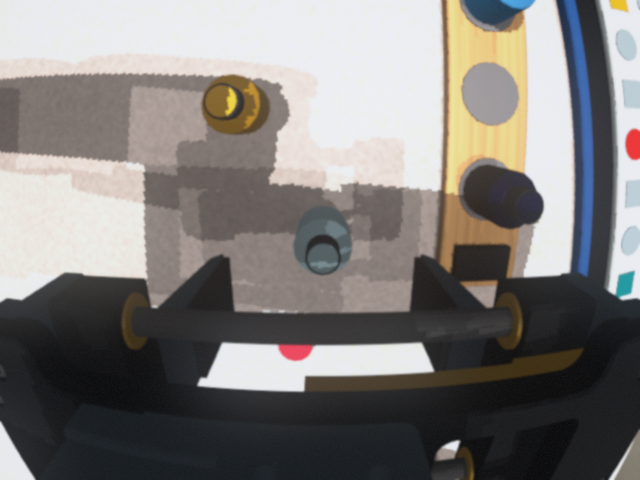

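The wrist view shows the pale bottle at (322,238), centred between the fingers. Navy is upright on the pad by the black tile at (500,195).

Emit:
move_arm:
  plan:
    - {"x": 0,"y": 0,"z": 15,"rx": 0,"ry": 0,"rz": 0}
    - {"x": 0,"y": 0,"z": 25,"rx": 0,"ry": 0,"rz": 0}
    - {"x": 0,"y": 0,"z": 25,"rx": 0,"ry": 0,"rz": 0}
    - {"x": 0,"y": 0,"z": 20,"rx": 0,"ry": 0,"rz": 0}
    - {"x": 0,"y": 0,"z": 15,"rx": 0,"ry": 0,"rz": 0}
    - {"x": 0,"y": 0,"z": 0,"rx": 0,"ry": 0,"rz": 0}

```text
time_s: 16.95
ee_pos: [488.9, -102.7, 11.0]
ee_rot: [-179.8, -0.0, 82.4]
force: [-0.4, -0.3, 0.6]
gripper_width: 91.5
gripper_force: 0.0
```

Emit:
move_arm:
  plan:
    - {"x": 0,"y": 0,"z": 0,"rx": 0,"ry": 0,"rz": 0}
    - {"x": 0,"y": 0,"z": 0,"rx": 0,"ry": 0,"rz": 0}
    - {"x": 0,"y": 0,"z": 0,"rx": 0,"ry": 0,"rz": 0}
    - {"x": 0,"y": 0,"z": 0,"rx": 0,"ry": 0,"rz": 0}
    - {"x": 0,"y": 0,"z": 0,"rx": 0,"ry": 0,"rz": 0}
    - {"x": 0,"y": 0,"z": 0,"rx": 0,"ry": 0,"rz": 0}
    - {"x": 0,"y": 0,"z": 0,"rx": 0,"ry": 0,"rz": 0}
    - {"x": 0,"y": 0,"z": 0,"rx": 0,"ry": 0,"rz": 0}
  grip: 0
  squeeze: 15

```text
time_s: 17.75
ee_pos: [489.8, -103.1, 13.1]
ee_rot: [180.0, -0.0, 82.4]
force: [-0.5, -0.5, 2.2]
gripper_width: 39.8
gripper_force: 15.0
```

Emit:
move_arm:
  plan:
    - {"x": 0,"y": 0,"z": -5,"rx": 0,"ry": 0,"rz": 0}
    - {"x": 0,"y": 0,"z": -15,"rx": 0,"ry": 0,"rz": 0}
    - {"x": 0,"y": 0,"z": -25,"rx": 0,"ry": 0,"rz": 0}
    - {"x": 0,"y": 0,"z": -25,"rx": 0,"ry": 0,"rz": 0}
    - {"x": 0,"y": 0,"z": -25,"rx": 0,"ry": 0,"rz": 0}
    - {"x": 0,"y": 0,"z": -15,"rx": 0,"ry": 0,"rz": 0}
    - {"x": 0,"y": 0,"z": 0,"rx": 0,"ry": 0,"rz": 0}

```text
time_s: 18.45
ee_pos: [491.1, -103.5, 125.2]
ee_rot: [179.7, 0.0, 82.4]
force: [-0.3, 0.6, -0.9]
gripper_width: 39.4
gripper_force: 15.0
```

Emit:
move_arm:
  plan:
    - {"x": 10,"y": 5,"z": 0,"rx": 0,"ry": 0,"rz": 0}
    - {"x": 20,"y": 10,"z": 0,"rx": 0,"ry": 0,"rz": 0}
    - {"x": 30,"y": 15,"z": 0,"rx": 0,"ry": 0,"rz": 0}
    - {"x": 34,"y": 16,"z": 0,"rx": 0,"ry": 0,"rz": 0}
    - {"x": 36,"y": 17,"z": 0,"rx": 0,"ry": 0,"rz": 0}
    - {"x": 35,"y": 17,"z": 0,"rx": 0,"ry": 0,"rz": 0}
    - {"x": 34,"y": 17,"z": 0,"rx": 0,"ry": 0,"rz": 0}
    - {"x": 31,"y": 15,"z": 0,"rx": 0,"ry": 0,"rz": 0}
    - {"x": 21,"y": 10,"z": 0,"rx": 0,"ry": 0,"rz": 0}
    - {"x": 10,"y": 5,"z": 0,"rx": 0,"ry": 0,"rz": 0}

```text
time_s: 19.45
ee_pos: [650.2, 141.4, 120.6]
ee_rot: [-179.8, 0.0, 82.5]
force: [0.1, -0.4, -0.4]
gripper_width: 39.8
gripper_force: 15.0
```

Emit:
move_arm:
  plan:
    - {"x": 0,"y": 0,"z": 0,"rx": 0,"ry": 0,"rz": 0}
    - {"x": 0,"y": 0,"z": 0,"rx": 0,"ry": 0,"rz": 0}
    - {"x": 0,"y": 0,"z": 10,"rx": 0,"ry": 0,"rz": 0}
    - {"x": 0,"y": 0,"z": 20,"rx": 0,"ry": 0,"rz": 0}
    - {"x": 0,"y": 0,"z": 20,"rx": 0,"ry": 0,"rz": 0}
    - {"x": 0,"y": 0,"z": 20,"rx": 0,"ry": 0,"rz": 0}
    - {"x": 0,"y": 0,"z": 10,"rx": 0,"ry": 0,"rz": 0}
    - {"x": 0,"y": 0,"z": 0,"rx": 0,"ry": 0,"rz": 0}
    - {"x": 0,"y": 0,"z": 0,"rx": 0,"ry": 0,"rz": 0}

```text
time_s: 20.35
ee_pos: [650.4, 138.3, 43.5]
ee_rot: [180.0, -0.0, 82.3]
force: [-0.5, 0.5, -0.6]
gripper_width: 39.5
gripper_force: 15.0
```

Emit:
move_arm:
  plan:
    - {"x": 0,"y": 0,"z": 5,"rx": 0,"ry": 0,"rz": 0}
    - {"x": 0,"y": 0,"z": 5,"rx": 0,"ry": 0,"rz": 0}
    - {"x": 0,"y": 0,"z": 2,"rx": 0,"ry": 0,"rz": 0}
    - {"x": 0,"y": 0,"z": 2,"rx": 0,"ry": 0,"rz": 0}
    - {"x": 0,"y": 0,"z": 0,"rx": 0,"ry": 0,"rz": 0}
    - {"x": 0,"y": 0,"z": 0,"rx": 0,"ry": 0,"rz": 0}
    - {"x": 0,"y": 0,"z": 0,"rx": 0,"ry": 0,"rz": 0}

```text
time_s: 21.05
ee_pos: [650.3, 138.8, 29.1]
ee_rot: [180.0, -0.0, 82.4]
force: [-0.5, -0.9, 0.4]
gripper_width: 39.5
gripper_force: 15.0
```

Emit:
move_arm:
  plan:
    - {"x": 0,"y": 0,"z": 0,"rx": 0,"ry": 0,"rz": 0}
    - {"x": 0,"y": 0,"z": 0,"rx": 0,"ry": 0,"rz": 0}
    - {"x": 0,"y": 0,"z": 0,"rx": 0,"ry": 0,"rz": 0}
    - {"x": 0,"y": 0,"z": 0,"rx": 0,"ry": 0,"rz": 0}
    - {"x": 0,"y": 0,"z": 0,"rx": 0,"ry": 0,"rz": 0}
    - {"x": 0,"y": 0,"z": 0,"rx": 0,"ry": 0,"rz": 0}
  grip: 1

```text
time_s: 21.65
ee_pos: [650.1, 138.7, 28.9]
ee_rot: [-180.0, -0.0, 82.4]
force: [0.4, -0.5, 0.2]
gripper_width: 84.4
gripper_force: 0.0
```

Emit:
move_arm:
  plan:
    - {"x": 0,"y": 0,"z": -10,"rx": 0,"ry": 0,"rz": 0}
    - {"x": 0,"y": 0,"z": -20,"rx": 0,"ry": 0,"rz": 0}
    - {"x": 0,"y": 0,"z": -25,"rx": 0,"ry": 0,"rz": 0}
    - {"x": 0,"y": 0,"z": -25,"rx": 0,"ry": 0,"rz": 0}
    - {"x": 0,"y": 0,"z": -20,"rx": 0,"ry": 0,"rz": 0}
    - {"x": 0,"y": 0,"z": 0,"rx": 0,"ry": 0,"rz": 0}
    - {"x": 0,"y": 0,"z": 0,"rx": 0,"ry": 0,"rz": 0}

```text
time_s: 22.35
ee_pos: [650.1, 138.7, 129.2]
ee_rot: [180.0, -0.0, 82.4]
force: [0.4, 0.2, 0.3]
gripper_width: 91.2
gripper_force: 0.0
```

Emit:
move_arm:
  plan:
    - {"x": -15,"y": -4,"z": 0,"rx": 0,"ry": 0,"rz": 0}
    - {"x": -30,"y": -7,"z": 0,"rx": 0,"ry": 0,"rz": 0}
    - {"x": -40,"y": -9,"z": 0,"rx": 0,"ry": 0,"rz": 0}
    - {"x": -45,"y": -10,"z": 0,"rx": 0,"ry": 0,"rz": 0}
    - {"x": -45,"y": -10,"z": 0,"rx": 0,"ry": 0,"rz": 0}
    - {"x": -45,"y": -10,"z": 0,"rx": 0,"ry": 0,"rz": 0}
    - {"x": -45,"y": -11,"z": 0,"rx": 0,"ry": 0,"rz": 0}
    - {"x": -45,"y": -11,"z": 0,"rx": 0,"ry": 0,"rz": 0}
    - {"x": -45,"y": -10,"z": 0,"rx": 0,"ry": 0,"rz": 0}
    - {"x": -40,"y": -9,"z": 0,"rx": 0,"ry": 0,"rz": 0}

```text
time_s: 23.35
ee_pos: [504.7, -242.8, 127.6]
ee_rot: [-179.8, -0.0, 82.3]
force: [0.3, -0.8, -0.7]
gripper_width: 91.2
gripper_force: 0.0
```

Emit:
move_arm:
  plan:
    - {"x": -30,"y": -7,"z": 8,"rx": 0,"ry": 0,"rz": 0}
    - {"x": -15,"y": -4,"z": 8,"rx": 0,"ry": 0,"rz": 0}
    - {"x": 0,"y": 0,"z": 0,"rx": 0,"ry": 0,"rz": 0}
    - {"x": 0,"y": 0,"z": 0,"rx": 0,"ry": 0,"rz": 0}
    - {"x": 0,"y": 0,"z": 0,"rx": 0,"ry": 0,"rz": 0}

```text
time_s: 23.85
ee_pos: [491.2, -282.6, 112.9]
ee_rot: [-180.0, -0.0, 82.5]
force: [0.0, 0.1, -0.2]
gripper_width: 91.4
gripper_force: 0.0
```

```bash
python3 - <<'E'
from h import *
f=grab_frame("wrist"); save(f,"w_royal.png"); print(np.round(state()["ee_pos"],1))
E
```

```text
[ 491.3 -282.6  113.1]
```

View pics/w_royal.png

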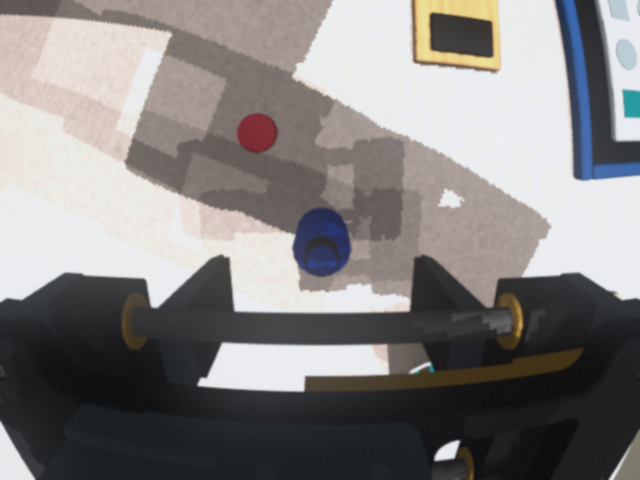

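The wrist view shows the royal bottle at (322,241), centred between the fingers.

Emit:
move_arm:
  plan:
    - {"x": 0,"y": 0,"z": 15,"rx": 0,"ry": 0,"rz": 0}
    - {"x": 0,"y": 0,"z": 25,"rx": 0,"ry": 0,"rz": 0}
    - {"x": 0,"y": 0,"z": 25,"rx": 0,"ry": 0,"rz": 0}
    - {"x": 0,"y": 0,"z": 20,"rx": 0,"ry": 0,"rz": 0}
    - {"x": 0,"y": 0,"z": 15,"rx": 0,"ry": 0,"rz": 0}
    - {"x": 0,"y": 0,"z": 0,"rx": 0,"ry": 0,"rz": 0}

```text
time_s: 24.5
ee_pos: [490.0, -282.0, 11.2]
ee_rot: [-179.8, -0.1, 82.5]
force: [-0.2, 1.2, 1.1]
gripper_width: 91.5
gripper_force: 0.0
```

Emit:
move_arm:
  plan:
    - {"x": 0,"y": 0,"z": 0,"rx": 0,"ry": 0,"rz": 0}
    - {"x": 0,"y": 0,"z": 0,"rx": 0,"ry": 0,"rz": 0}
    - {"x": 0,"y": 0,"z": 0,"rx": 0,"ry": 0,"rz": 0}
    - {"x": 0,"y": 0,"z": 0,"rx": 0,"ry": 0,"rz": 0}
    - {"x": 0,"y": 0,"z": 0,"rx": 0,"ry": 0,"rz": 0}
    - {"x": 0,"y": 0,"z": 0,"rx": 0,"ry": 0,"rz": 0}
    - {"x": 0,"y": 0,"z": 0,"rx": 0,"ry": 0,"rz": 0}
    - {"x": 0,"y": 0,"z": 0,"rx": 0,"ry": 0,"rz": 0}
  grip: 0
  squeeze: 15

```text
time_s: 25.3
ee_pos: [490.7, -283.9, 13.0]
ee_rot: [180.0, -0.0, 82.4]
force: [-0.5, 0.1, 1.9]
gripper_width: 39.8
gripper_force: 15.0
```

Emit:
move_arm:
  plan:
    - {"x": 0,"y": 0,"z": -5,"rx": 0,"ry": 0,"rz": 0}
    - {"x": 0,"y": 0,"z": -15,"rx": 0,"ry": 0,"rz": 0}
    - {"x": 0,"y": 0,"z": -25,"rx": 0,"ry": 0,"rz": 0}
    - {"x": 0,"y": 0,"z": -25,"rx": 0,"ry": 0,"rz": 0}
    - {"x": 0,"y": 0,"z": -25,"rx": 0,"ry": 0,"rz": 0}
    - {"x": 0,"y": 0,"z": -15,"rx": 0,"ry": 0,"rz": 0}
    - {"x": 0,"y": 0,"z": 0,"rx": 0,"ry": 0,"rz": 0}

```text
time_s: 26.0
ee_pos: [492.0, -284.7, 125.4]
ee_rot: [179.7, 0.1, 82.4]
force: [0.4, -0.6, -0.4]
gripper_width: 39.8
gripper_force: 15.0
```

Emit:
move_arm:
  plan:
    - {"x": 12,"y": 4,"z": 0,"rx": 0,"ry": 0,"rz": 0}
    - {"x": 23,"y": 8,"z": 0,"rx": 0,"ry": 0,"rz": 0}
    - {"x": 33,"y": 12,"z": 0,"rx": 0,"ry": 0,"rz": 0}
    - {"x": 38,"y": 13,"z": 0,"rx": 0,"ry": 0,"rz": 0}
    - {"x": 39,"y": 14,"z": 0,"rx": 0,"ry": 0,"rz": 0}
    - {"x": 39,"y": 14,"z": 0,"rx": 0,"ry": 0,"rz": 0}
    - {"x": 37,"y": 13,"z": 0,"rx": 0,"ry": 0,"rz": 0}
    - {"x": 34,"y": 12,"z": 0,"rx": 0,"ry": 0,"rz": 0}
    - {"x": 23,"y": 8,"z": 0,"rx": 0,"ry": 0,"rz": 0}
    - {"x": 12,"y": 5,"z": 0,"rx": 0,"ry": 0,"rz": 0}

```text
time_s: 27.0
ee_pos: [631.0, -7.1, 121.0]
ee_rot: [-179.8, -0.0, 82.5]
force: [0.5, 0.1, -0.1]
gripper_width: 39.7
gripper_force: 15.0
```

Emit:
move_arm:
  plan:
    - {"x": 0,"y": 0,"z": 0,"rx": 0,"ry": 0,"rz": 0}
    - {"x": 0,"y": 0,"z": 0,"rx": 0,"ry": 0,"rz": 0}
    - {"x": 0,"y": 0,"z": 0,"rx": 0,"ry": 0,"rz": 0}
    - {"x": 0,"y": 0,"z": 10,"rx": 0,"ry": 0,"rz": 0}
    - {"x": 0,"y": 0,"z": 20,"rx": 0,"ry": 0,"rz": 0}
    - {"x": 0,"y": 0,"z": 20,"rx": 0,"ry": 0,"rz": 0}
    - {"x": 0,"y": 0,"z": 20,"rx": 0,"ry": 0,"rz": 0}
    - {"x": 0,"y": 0,"z": 10,"rx": 0,"ry": 0,"rz": 0}
    - {"x": 0,"y": 0,"z": 0,"rx": 0,"ry": 0,"rz": 0}
    - {"x": 0,"y": 0,"z": 0,"rx": 0,"ry": 0,"rz": 0}

```text
time_s: 28.0
ee_pos: [631.5, -10.4, 43.3]
ee_rot: [180.0, -0.0, 82.4]
force: [-0.1, -0.0, -0.7]
gripper_width: 39.7
gripper_force: 15.0
```

Emit:
move_arm:
  plan:
    - {"x": 0,"y": 0,"z": 5,"rx": 0,"ry": 0,"rz": 0}
    - {"x": 0,"y": 0,"z": 5,"rx": 0,"ry": 0,"rz": 0}
    - {"x": 0,"y": 0,"z": 2,"rx": 0,"ry": 0,"rz": 0}
    - {"x": 0,"y": 0,"z": 2,"rx": 0,"ry": 0,"rz": 0}
    - {"x": 0,"y": 0,"z": 0,"rx": 0,"ry": 0,"rz": 0}
    - {"x": 0,"y": 0,"z": 0,"rx": 0,"ry": 0,"rz": 0}
    - {"x": 0,"y": 0,"z": 0,"rx": 0,"ry": 0,"rz": 0}

```text
time_s: 28.7
ee_pos: [631.4, -10.0, 29.1]
ee_rot: [180.0, -0.0, 82.4]
force: [0.0, -0.6, -1.2]
gripper_width: 39.9
gripper_force: 15.0
```

Next I'll release it, rise, and back away toward the robot so the board is clear to check.

Emit:
move_arm:
  plan:
    - {"x": 0,"y": 0,"z": 0,"rx": 0,"ry": 0,"rz": 0}
    - {"x": 0,"y": 0,"z": 0,"rx": 0,"ry": 0,"rz": 0}
    - {"x": 0,"y": 0,"z": 0,"rx": 0,"ry": 0,"rz": 0}
    - {"x": 0,"y": 0,"z": 0,"rx": 0,"ry": 0,"rz": 0}
    - {"x": 0,"y": 0,"z": 0,"rx": 0,"ry": 0,"rz": 0}
    - {"x": 0,"y": 0,"z": 0,"rx": 0,"ry": 0,"rz": 0}
  grip: 1

```text
time_s: 29.3
ee_pos: [631.2, -10.1, 28.9]
ee_rot: [-180.0, -0.0, 82.4]
force: [-0.3, -0.1, 0.2]
gripper_width: 84.6
gripper_force: 0.0
```

Emit:
move_arm:
  plan:
    - {"x": 0,"y": 0,"z": -10,"rx": 0,"ry": 0,"rz": 0}
    - {"x": 0,"y": 0,"z": -20,"rx": 0,"ry": 0,"rz": 0}
    - {"x": 0,"y": 0,"z": -25,"rx": 0,"ry": 0,"rz": 0}
    - {"x": 0,"y": 0,"z": -25,"rx": 0,"ry": 0,"rz": 0}
    - {"x": 0,"y": 0,"z": -25,"rx": 0,"ry": 0,"rz": 0}
    - {"x": 0,"y": 0,"z": -25,"rx": 0,"ry": 0,"rz": 0}
    - {"x": 0,"y": 0,"z": -20,"rx": 0,"ry": 0,"rz": 0}
    - {"x": 0,"y": 0,"z": -10,"rx": 0,"ry": 0,"rz": 0}
    - {"x": 0,"y": 0,"z": 0,"rx": 0,"ry": 0,"rz": 0}

```text
time_s: 30.2
ee_pos: [632.0, -10.1, 190.9]
ee_rot: [179.8, -0.0, 82.4]
force: [0.4, 0.1, -0.9]
gripper_width: 91.4
gripper_force: 0.0
```

Emit:
move_arm:
  plan:
    - {"x": 0,"y": -15,"z": 0,"rx": 0,"ry": 0,"rz": 0}
    - {"x": 0,"y": -25,"z": 0,"rx": 0,"ry": 0,"rz": 0}
    - {"x": 0,"y": -30,"z": 0,"rx": 0,"ry": 0,"rz": 0}
    - {"x": 0,"y": -30,"z": 0,"rx": 0,"ry": 0,"rz": 0}
    - {"x": 0,"y": -30,"z": 0,"rx": 0,"ry": 0,"rz": 0}
    - {"x": 0,"y": -30,"z": 0,"rx": 0,"ry": 0,"rz": 0}
    - {"x": 0,"y": -25,"z": 0,"rx": 0,"ry": 0,"rz": 0}
    - {"x": 0,"y": -15,"z": 0,"rx": 0,"ry": 0,"rz": 0}
    - {"x": 0,"y": 0,"z": 0,"rx": 0,"ry": 0,"rz": 0}
    - {"x": 0,"y": 0,"z": 0,"rx": 0,"ry": 0,"rz": 0}

```text
time_s: 31.2
ee_pos: [433.9, 16.4, 188.9]
ee_rot: [179.9, -0.0, 82.4]
force: [0.0, 1.0, -0.1]
gripper_width: 91.0
gripper_force: 0.0
```

```bash
python3 - <<'E'
from h import *
f=grab_frame("top"); save(f,"top2.png"); W=pts(f)
c=np.array([[621.2,-83.9],[631,-9.6],[641,64.8],[650.9,139.1]])
for q in c:
    m=(np.hypot(W[...,0]-q[0],W[...,1]-q[1])<35)&(W[...,2]>64)&(W[...,2]<80)
    Q=W[m]; o=(Q.min(0)+Q.max(0))/2
    print(m.sum(),np.round(o,1),np.round(np.ptp(Q,0)),np.round(np.median(Q[:,2]),1),np.round(o[:2]-q,1))
E
```

```text
168 [619.2 -84.1  71.8] [37. 36. 16.] 66.0 [-2.  -0.2]
163 [629.5 -10.3  71.3] [39. 36. 15.] 66.0 [-1.5 -0.7]
145 [639.2  64.5  72. ] [35. 34. 16.] 66.2 [-1.8 -0.3]
144 [648.7 138.8  71.8] [35. 35. 16.] 66.5 [-2.2 -0.3]
```

View pics/top2.png

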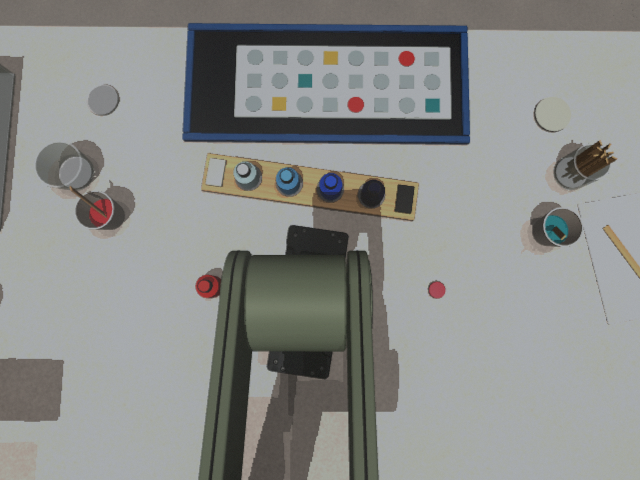

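The top view shows pale (246,176), sky (288,181), royal (331,187) and navy (373,193) running from the white tile to the black tile. All four are upright and about 2 mm from their pad centres.

```bash
python3 -c "from workcell import *; print(job_done())"
```

```text
the job is handed in; nothing more can be done
None
```

The four blue bottles stand upright on their pads in order, pale, sky, royal and navy from the white tile to the black. They measured about 2 mm from the pad centres, and the job was handed in at about 31 s; the hand-in returned no verdict.

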